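# Draw back the sprung tailstock centre for loading

## Robot

A 7-joint arm with a two-finger parallel gripper is mounted at the origin on the work surface. World frame = base frame: x ahead of the robot, y to its left, z up, the work surface at z = 0. Lengths are in m, angles in rad, forces in N, time in s.
With the tool pointing down it reaches from about 0.425 to 0.875 m from the base axis. Payload 9.9 kg.
Tool frame: the origin (TCP) lies midway between the tips of the shut fingers; the grasp point (between the pads) lies 19 mm behind it; z points along the fingers, y is the direction in which the jaws open and shut (so a half turn about z gives the same grasp; the last joint's range is limited). The gripper opens to 85 mm and grips with 20 to 120 N. Pads are 22 mm wide; open, the fingers measure 114 mm over their backs; the gripper's body (76 mm by 85 mm) begins 54 mm behind the grasp point. The pads swing forward as they close: fully open they stand 13 mm farther back than shut.
Start: joints at [1.21, 0.576, 0.025, 1.437, -0.015, 1.129, -0.057], TCP at [0.184, -0.649, 0.231] pointing down, gripper open.
Joint ranges: [-2.76, 2.76], [-0.34, 2.15], [-1.52, 1.57], [0.19, 2.46], [-1.09, 4.23], [0.17, 1.99], [-2.82, 2.82]. Speed limits (rad/s): [2.22, 2.22, 3.01, 3.01, 3.14, 3.14, 3.14].

## Interface

Orientations are given as a unit quaternion [x, y, z, w].
In Python, from bench import manip, cams gives the robot as it stands.
- The arm moves only by the tool jog_arm, never from a script. Its argument "plan" is a list of rows, each a list of 3 entries, a list of its own where there are three numbers: the opening, from 0 (shut) to 1 (fully open), then the shift along the tool's x, y, z in cm, then the turn, a rotation vector about the tool's x, y, z in degrees. A call has 1 to 12 rows; each row shifts and turns the pose as measured when the row begins, along the tool's axes as they then stand; what a row does not reach is not made up. A row lasts 1/8 s, in which the tool goes at most 62.5 mm and 10.7 degrees, less where a joint would pass 70% of its speed; a pose out of reach is approached as far as the arm can. A call is refused whole if a number of a shift passes 6.25 or a number of a turn 10.7, either way. A call with a gripper value outside its range is refused whole. The fingers move at their own pace and stop on an object; the grip force is fixed at half the most. Time passes only in rows, so rows that do not move let the fingers close. It gives the time, the measured TCP pose, the force and the opening at its end, in the units of the state.
- manip.sense(): the state, without advancing time (a new reading comes with each control period).
- cams.read_camera(name): name is "scene" or "top"; returns the picture (384x512x3 uint8, blue, green, red); there is no depth.
- cams.camera_info(name): a dict with "fovy" (degrees; the focal length in pixels is half the picture's height over the tangent of half this angle, whatever the lens; pixels are square), "cx", "cy" (the principal point, pixels), "D" ([k1, k2, p1, p2, k3] as OpenCV has them; the pictures are not rectified), "extrinsics" (4x4, takes a point from camera to world coordinates). Camera axes: x right, y down, z forward; pixel columns grow to the right and rows downward; lengths in m; the calibration is good to about 2 mm. A picture is of the moment at which its call begins. camera_info takes no time and is no camera call.
- manip.close_job(): hands the job in, once; it reports no verdict.
The state is a dict: "clock": time; "joints": joint angles; "joint_velocities": joint speeds; "tau": joint torques, N m; "tcp_pos": TCP position; "tcp_rot": TCP orientation; "ft_force": force on the tool from outside, world axes, zero at the start; "torque": the same for the moment, N m; "width": opening from 0.0 (shut) to 1.0 (fully open).
Only numpy, scipy, OpenCV 4.12 (cv2) and the standard library are available. Lean on these libraries where they do the work, as an engineer would, in place of code of your own. Each camera call takes 0.05 s, during which the arm holds its last target.

## Task

Get the bench centre ready for the axle to be put in: first slide the tailstock along the bed, away from the headstock, until its foot is hard up against the stop block, with the sprung rod still home. Then take the spool knob at the back of the tailstock and draw the rod out against its spring until the black ring on the rod is at the mouth of the barrel, never letting the rod snap back. Finish while holding the knob there, rod at its mark and tailstock at the stop, so that a workmate can lay the axle in, and leave the other things on the table where they are.

Things in the scene. Friction and masses are not known exactly. Their poses are not given: they have to be found in the camera images.
- bench_centre: Bench centre (holds a shaft between two points): grey-green cast bed 560 mm long, 110 mm wide over its feet, fixed; its two ground steel ways are 50 mm above the table. Origin under its middle, on the table; y runs along the bed to the headstock, x across it, z up. The headstock, a fixed casting, fills y = 140 to 278 mm. The points' common axis is at x = 0, 125 mm above the table.
- stop_face (a point): Middle of the face of the fixed stop block that the tailstock's foot meets, 62 mm above the table. The block is dark steel, 84 mm wide across the bed, 28 mm long, clamped on the ways near the bed's -y end; its top is 75 mm above the table.
- tailstock (a joint): Travel of the tailstock along the bed, m: grows as it moves away from the headstock (to the bed's -y); 0.160 is hard up against the stop block. It slides stiffly (about 6 N) and stays where left. Grey-green casting: foot 80 mm long, 112 mm wide (its top 68 mm above the table), a 32 mm thick web, and on it a round barrel lying along the bed.
- barrel_mid (a point): Middle of the tailstock's barrel, on its axis, 125 mm above the table; moves with the tailstock. The barrel, 40 mm in diameter, reaches 45 mm from it towards the headstock and 37 mm the other way; its top is 145 mm above the table. Nothing stands beside it; a 3 mm oil nipple is on top. With the tailstock at the stop this point is 40 mm from the stop face, towards the headstock.
- barrel_mouth (a point): The barrel's mouth: centre of the end face of the brass bush (19 mm in diameter, standing 8 mm out of the barrel's rear, away from the headstock) where the draw rod comes out; on the axis, 125 mm above the table, 45 mm from barrel_mid. Moves with the tailstock.
- pull_knob: Steel spool-shaped pull knob on the rear end of the draw rod, 38 mm long: waist 25 mm in diameter and 30 mm long between two flanges 34 mm in diameter. Origin at its centre, on the axis, 125 mm above the table; axes as the bed's, its length along y. With the rod home its centre is 27 mm behind the barrel's mouth, 8 mm of rod showing. At least 33 mm are free beneath it.
- draw_rod (a joint): How far the draw rod (12 mm in diameter) is pulled out of the barrel's mouth, m: 0 is home, it grows away from the headstock, 0.048 is the end of travel. The spring pulls it home with 4.2 N at 0, 8 N at 0.032. Its length mark is a blackened ring 5 mm wide round the rod, hidden in the barrel at home; the ring's middle is level with the mouth at 0.032.
- axle: Bystander: plain steel axle, 189 mm long, 16 mm in diameter, lying parallel to the bed in the two V-blocks, on the bed's +x side. Origin at its middle, 29 mm above the table.
- vblock_a: Bystander: steel V-block 44 x 30 x 36 mm under the axle. Origin under its centre.
- vblock_b: Bystander: the second such V-block. Origin under its centre.
- indicator_stand: Bystander: dial indicator on a heavy stand, 170 mm high, beside the headstock on the bed's +x side; foot 48 x 58 x 50 mm, its arm reaches about 110 mm towards its own -x. Origin under the foot.
- spanner: Bystander: steel spanner 170 mm long, lying flat on the bed's -x side. Origin at its underside.
- spare_centre: Bystander: spare steel centre point, 85 mm long and 18 mm in diameter, lying on the bed's -x side. Origin at its underside.
- oil_can: Bystander: round aluminium oil can 60 mm in diameter, 153 mm high with its bent spout, standing past the tailstock end of the bed. Origin under its centre.
- bolt_tray: Bystander: open grey tray 130 x 95 x 30 mm with bolts, on the bed's -x side near the headstock. Origin under its centre.

How it is judged:
By the outcome, as a careful person would: the job done as asked, in the order asked, and still so for the second after the job is handed in, while the arm keeps its last pose, push and grip.
It also fails if it takes over 51 s, if anything falls off the work surface, if the arm or the gripper's body presses on something with over 40 N, if the wrist force passes 120 N, or if a joint passes its speed limit or range.

## Working session

There is one attempt and no reset: what is moved stays moved. The work goes in short steps, Python scripts to look and compute and a tool call to move; the robot and the scene stay as the last step left them, time stands still between calls to the robot, and variables do not carry over. Pictures are saved under pics/ and viewed, and the job is handed in when it is done.

Besides the shell and the picture viewer there is one more tool, called after "Request:" by a JSON object that holds its "method" and its "body". jog_arm: Moves the arm, as the interface text tells. Its arguments: {"type":"object","properties":{"plan":{"type":"array","items":{"type":"array"}}},"required":["plan"]}

```bash
mkdir -p pics; ls
python3 - <<'E'
from bench import manip, cams
import cv2
print(manip.sense())
for n in("scene","top"):
    im=cams.read_camera(n); cv2.imwrite(f"pics/{n}0.png",im); print(n,cams.camera_info(n))
E
```

```text
pics
{'clock': 0.0, 'joints': array([ 1.21017818,  0.57653531,  0.02485856,  1.43791383, -0.01498324,
        1.1289699 , -0.05652067]), 'joint_velocities': array([-0.0012965 , -0.0001287 ,  0.00150622, -0.00039719,  0.00116735,
       -0.00066037, -0.00145099]), 'tau': array([-1.28856427e-03, -7.65770817e+01,  2.24989839e+00, -2.85974693e+01,
        1.51572278e-02,  1.26326736e-02, -1.45943937e-05]), 'tcp_pos': array([ 0.18434565, -0.64887629,  0.23043877]), 'tcp_rot': array([ 9.90435833e-01,  1.37971688e-01, -1.66922579e-04, -8.03669079e-04]), 'ft_force': array([-0.04059387, -0.16114611,  0.59678572]), 'torque': array([ 0.00209221, -0.00964824,  0.01270775]), 'width': 0.9993905227038656}
scene {'fovy': 45.627492041561794, 'cx': 255.47933768360025, 'cy': 193.06161819927217, 'D': array([0.01403387, 0.        , 0.        , 0.        , 0.        ]), 'extrinsics': array([[-0.57160758,  0.61282236, -0.54563131,  1.14421146],
       [ 0.82027296,  0.41023058, -0.3985764 ,  0.45533075],
       [-0.02042188, -0.6753959 , -0.73717252,  0.88712875],
       [ 0.        ,  0.        ,  0.        ,  1.        ]])}
top {'fovy': 45.872808456170276, 'cx': 258.12881118212334, 'cy': 195.59316979113865, 'D': array([-0.10738125,  0.        ,  0.        ,  0.        ,  0.        ]), 'extrinsics': array([[-0.00621178, -0.98720473,  0.15933688,  0.43921041],
       [-0.99975248,  0.00953509,  0.02010106,  0.04494958],
       [-0.02136315, -0.15917258, -0.98701961,  1.10493192],
       [ 0.        ,  0.        ,  0.        ,  1.        ]])}
```

View pics/scene0.png

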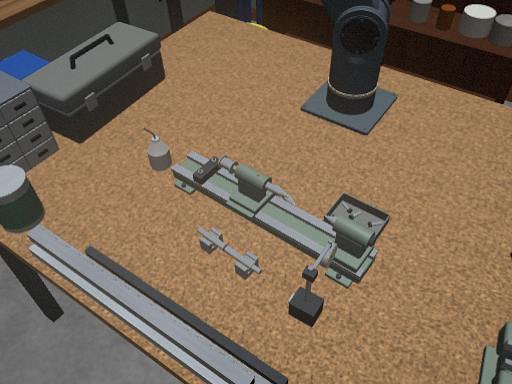

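View pics/top0.png

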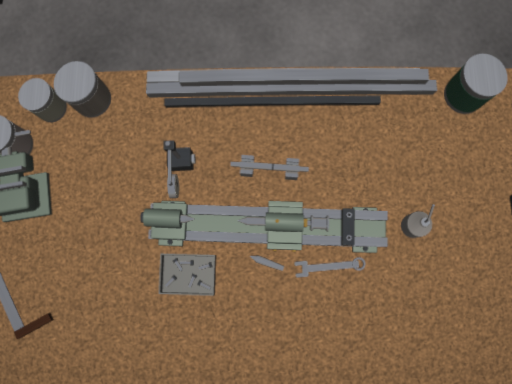

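Run:
```python
import cv2
a=cv2.imread("pics/top0.png")[190:260,130:400]; cv2.imwrite("pics/c1.png",cv2.resize(a[:, 110:],None,fx=5,fy=5,interpolation=cv2.INTER_CUBIC))
cv2.imwrite("pics/c3.png",cv2.resize(a[:, :120],None,fx=5,fy=5,interpolation=cv2.INTER_CUBIC))
a=cv2.imread("pics/scene0.png")[140:220,160:310]; cv2.imwrite("pics/c2.png",cv2.resize(a,None,fx=5,fy=5,interpolation=cv2.INTER_CUBIC))
```

```text
(no output)
```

View pics/c1.png

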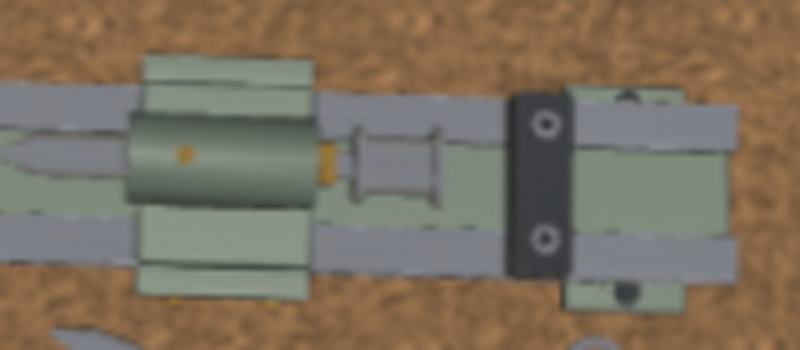

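View pics/c2.png

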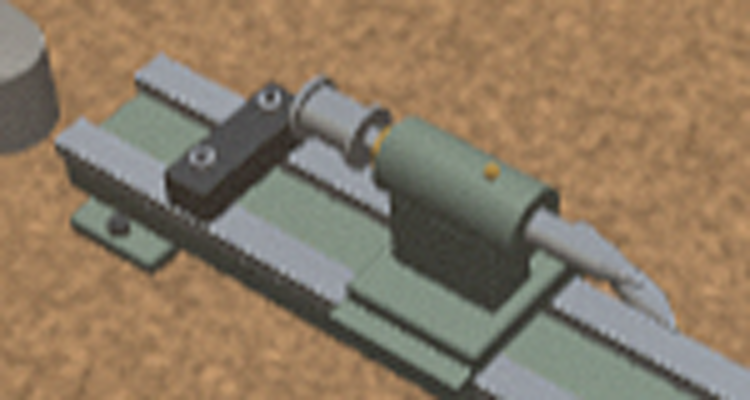

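View pics/c3.png

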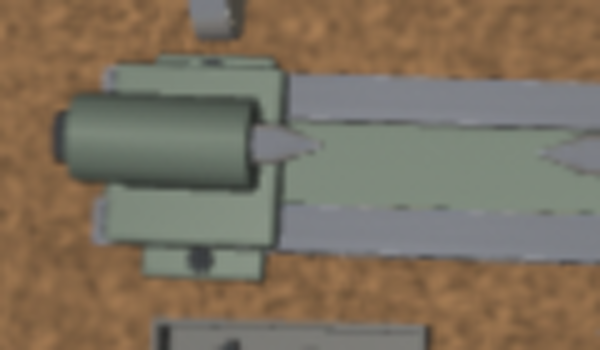

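```bash
cat > h.py <<'E'
from bench import manip, cams
import cv2, numpy as np
def K(n):
    c=cams.camera_info(n); f=192/np.tan(np.radians(c['fovy']/2)); return np.array([[f,0,c['cx']],[0,f,c['cy']],[0,0,1]]),c['D'],c['extrinsics']
def w(n,px,z):
    k,D,E=K(n); u=cv2.undistortPoints(np.array([[px]],float),k,D)[0,0]
    d=E[:3,:3]@[u[0],u[1],1]; t=(z-E[2,3])/d[2]; return E[:3,3]+t*d
def proj(n,P):
    k,D,E=K(n); R=E[:3,:3].T; t=-R@E[:3,3]
    return cv2.projectPoints(np.array(P,float).reshape(-1,3),cv2.Rodrigues(R)[0],t,k,D)[0][:,0]
def cr(p,o,s=5): return [(p[0]+.5)/s-.5+o[0],(p[1]+.5)/s-.5+o[1]]
E
python3 - <<'E'
from h import *
o=(240,190)
for nm,p,z in [("barF",(129,158),.125),("barR",(314.5,164),.125),("knob",(396.5,167),.125),("nip",(185,155),.147),("stTL",(510,92),.075),("stTR",(572,93),.075),("stBR",(572,278),.075),("stBL",(508,278),.075),("bedT",(738,105),.05),("bedB",(738,283),.05),("footTL",(144,80),.068),("footTR",(314,82),.068),("footBL",(137,265),.068),("footBR",(310,268),.068)]:
    print(nm,w("top",cr(p,o),z).round(4))
o=(160,140)
for nm,p,z in [("nip",(491,170),.147),("knobc",(341,122),.125),("barrel rear c",(392,152),.125),("barrel front c",(540,215),.125),("stop c",(228,150),.075)]:
    print(nm,w("scene",cr(p,o),z).round(4))
o=(130,190)
for nm,p,z in [("headF",(252,146),.125),("headR",(68,138),.125),("tip",(322,146),.125)]:
    print(nm,w("top",cr(p,o),z).round(4))
E
```

```text
barF [0.541  0.0495 0.125 ]
barR [ 0.5377 -0.0309  0.125 ]
knob [ 0.536  -0.0664  0.125 ]
nip [0.5398 0.0256 0.147 ]
stTL [ 0.5749 -0.125   0.075 ]
stTR [ 0.5741 -0.1535  0.075 ]
stBR [ 0.4896 -0.1504  0.075 ]
stBL [ 0.49   -0.1213  0.075 ]
bedT [ 0.5709 -0.2367  0.05  ]
bedB [ 0.4875 -0.2328  0.05  ]
footTL [0.583  0.0425 0.068 ]
footTR [ 0.5813 -0.0358  0.068 ]
footBL [0.4979 0.0465 0.068 ]
footBR [ 0.4958 -0.0323  0.068 ]
nip [0.5439 0.025  0.147 ]
knobc [ 0.5393 -0.0665  0.125 ]
barrel rear c [ 0.5422 -0.0338  0.125 ]
barrel front c [0.5376 0.0478 0.125 ]
stop c [ 0.5479 -0.1362  0.075 ]
headF [0.5477 0.236  0.125 ]
headR [0.5517 0.318  0.125 ]
tip [0.5475 0.2052 0.125 ]
```

Request:
{"method": "jog_arm", "body": {"plan": [[1,[5.5,-1.2,0],[0,0,-5]],[1,[5.5,-1.2,0],[0,0,-5]],[1,[5.5,-1.2,0],[0,0,-5]],[1,[5.5,-1.2,0],[0,0,-5]],[1,[5.5,-1.2,0],[0,0,-5]],[1,[5.5,-1.2,0],[0,0,-5]],[1,[5.5,-1.2,0],[0,0,-5]],[1,[5.5,-1.2,0],[0,0,-5]],[1,[5.5,-1.2,0],[0,0,-5]],[1,[5.5,-1.2,0],[0,0,-5]]]}}

```text
clock: 1.35
tcp_pos: [0.5319, -0.2154, 0.2255]
tcp_rot: [0.834, 0.551, -0.002, -0.003]
ft_force: [-0.1, 0.8, 0.2]
width: 1.004
```

```bash
cat > go.py <<'E'
# print remaining shift (cm, tool axes) and turn (deg) to target
import sys; from h import *; from scipy.spatial.transform import Rotation as R
s=manip.sense(); th=np.radians(2.35)
yb=np.array([np.sin(th),np.cos(th),0]); xb=np.array([np.cos(th),-np.sin(th),0])
T=R.from_matrix(np.array([yb,xb,[0,0,-1]]).T)   # tool x=bed y, tool y=bed x, z down
Rc=R.from_quat(s['tcp_rot']); p=np.array(list(map(float,sys.argv[1:4])))
print('t',s['clock'],'tcp',s['tcp_pos'].round(4),'F',s['ft_force'].round(2),'w',round(s['width'],3),'j',s['joints'].round(2))
print('shift now-frame',(Rc.inv().apply(p-s['tcp_pos'])*100).round(2),'final-frame',(T.inv().apply(p-s['tcp_pos'])*100).round(2),'turn',np.degrees((Rc.inv()*T).as_rotvec()).round(2))
E
python3 go.py 0.5385 0.004 0.22
```

```text
t 1.35 tcp [ 0.5319 -0.2154  0.2255] F [-0.1   0.75  0.16] w 1.004 j [ 0.49  0.44 -0.27  1.71  0.13  1.02 -0.23]
shift now-frame [20.44 -7.99  0.63] final-frame [21.95 -0.24  0.55] turn [ -0.42  -0.14 -20.72]
```

Request:
{"method": "jog_arm", "body": {"plan": [[1,[5,-1.9,0],[0,0,-7.0]],[1,[5,-1.3,0],[0,0,-7]],[1,[5,-0.6,0],[-0.4,0,-7]],[1,[0,0,0],[0,0,0]]]}}

```text
clock: 1.85
tcp_pos: [0.5369, -0.0489, 0.2255]
tcp_rot: [0.712, 0.702, 0.002, -0.002]
ft_force: [-0.1, 1.1, -0.2]
width: 0.999
```

```bash
python3 go.py 0.5385 0.004 0.22
```

```text
t 1.85 tcp [ 0.5369 -0.0489  0.2255] F [-0.07  1.07 -0.22] w 0.999 j [ 0.29  0.4  -0.41  1.8   0.18  0.98 -0.2 ]
shift now-frame [5.29 0.08 0.58] final-frame [ 5.29 -0.06  0.55] turn [-0.   -0.35  1.54]
```

Request:
{"method": "jog_arm", "body": {"plan": [[1,[5.3,0,0],[0,-0.35,1.5]],[1,[0,0,0],[0,0,0]]]}}

```text
clock: 2.1
tcp_pos: [0.5377, 0.0044, 0.2253]
tcp_rot: [0.722, 0.692, -0.0, -0.0]
ft_force: [0.8, -0.7, -0.5]
width: 0.998
```

```bash
python3 go.py 0.539 0.004 0.101
python3 - <<'E'
from h import *
t=cams.read_camera("top");s=cams.read_camera("scene")
a=cv2.resize(t[180:270,220:400],None,fx=4,fy=4,interpolation=2);b=cv2.resize(s[100:240,160:310],None,fx=2,fy=2,interpolation=2)
cv2.imwrite("pics/d1.png",a);cv2.imwrite("pics/d2.png",s)
E
```

```text
t 2.1 tcp [0.5377 0.0044 0.2253] F [ 0.83 -0.74 -0.49] w 0.998 j [ 0.19  0.4  -0.41  1.8   0.18  0.98 -0.33]
shift now-frame [-0.03  0.14 12.43] final-frame [-0.03  0.13 12.43] turn [-0.04  0.03 -0.14]
```

View pics/d2.png

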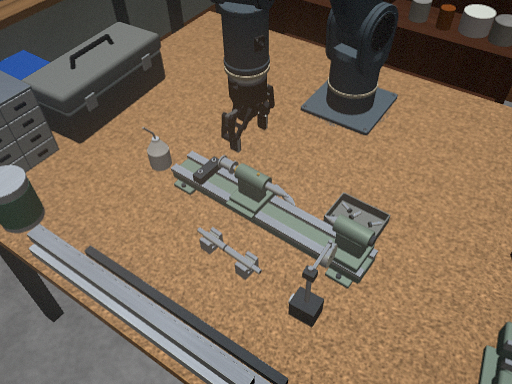

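View pics/d1.png

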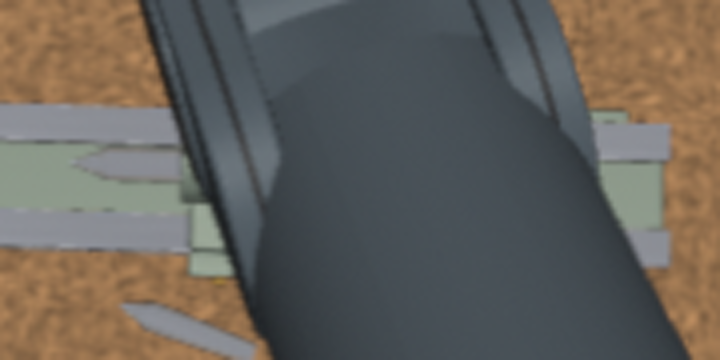

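Request:
{"method": "jog_arm", "body": {"plan": [[1,[0,0.13,5],[0,0,0]],[1,[0,0,5],[0,0,0]],[1,[0,0,2.4],[0,0,0]],[1,[0,0,0],[0,0,0]]]}}

```text
clock: 2.7
tcp_pos: [0.5397, -0.0097, 0.0977]
tcp_rot: [0.728, 0.685, -0.003, 0.002]
ft_force: [-0.0, 0.6, 1.7]
width: 1.001
```

```bash
python3 go.py 0.539 0.004 0.101
python3 - <<'E'
from h import *
s=cams.read_camera("scene")
cv2.imwrite("pics/e2.png",cv2.resize(s[80:220,160:310],None,fx=4,fy=4,interpolation=2))
E
```

```text
t 2.7 tcp [ 0.5397 -0.0097  0.0977] F [-0.01  0.63  1.67] w 1.001 j [ 0.16  0.55 -0.34  1.95  0.29  0.69 -0.42]
shift now-frame [ 1.36 -0.15 -0.34] final-frame [ 1.36 -0.13 -0.33] turn [-0.02  0.4  -1.1 ]
```

View pics/e2.png

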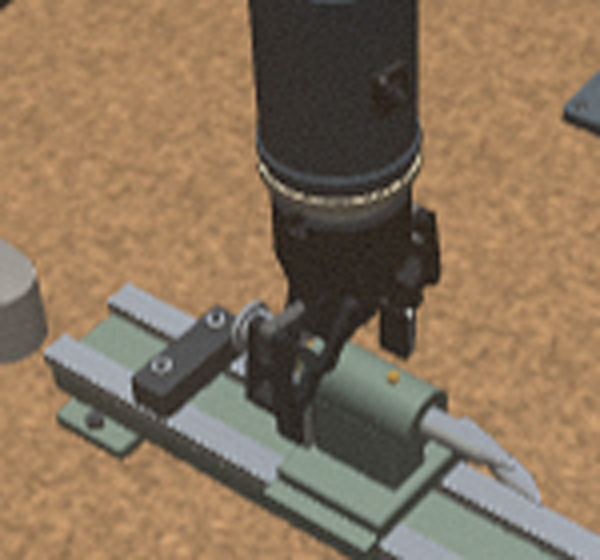

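Request:
{"method": "jog_arm", "body": {"plan": [[1,[1.4,-0.1,-0.3],[0,0.4,-1.1]],[1,[0,0,0],[0,0,0]]]}}

```text
clock: 3.0
tcp_pos: [0.5416, 0.0049, 0.1041]
tcp_rot: [0.721, 0.692, 0.002, 0.001]
ft_force: [-0.4, 0.2, -0.5]
width: 0.998
```

```bash
python3 go.py 0.539 0.004 0.101
```

```text
t 3.0 tcp [0.5416 0.0049 0.1041] F [-0.43  0.16 -0.52] w 0.998 j [ 0.14  0.55 -0.36  1.94  0.28  0.7  -0.42]
shift now-frame [-0.1  -0.26  0.31] final-frame [-0.1  -0.26  0.31] turn [ 0.27 -0.05 -0.01]
```

Request:
{"method": "jog_arm", "body": {"plan": [[1,[0,-0.2,0.3],[0.2,0,0]],[0.4,[0,0,0],[0,0,0]],[0.4,[0,0,0],[0,0,0]],[0.4,[0,0,0],[0,0,0]],[0.4,[0,0,0],[0,0,0]]]}}

```text
clock: 3.62
tcp_pos: [0.5407, 0.0049, 0.1028]
tcp_rot: [0.722, 0.692, 0.002, 0.002]
ft_force: [-0.6, 0.8, -2.1]
width: 0.453
```

```bash
python3 go.py 0.539 0.004 0.101
```

```text
t 3.625 tcp [0.5407 0.0049 0.1028] F [-0.57  0.81 -2.15] w 0.453 j [ 0.14  0.55 -0.35  1.94  0.28  0.7  -0.42]
shift now-frame [-0.09 -0.17  0.18] final-frame [-0.09 -0.17  0.18] turn [ 0.28 -0.04 -0.02]
```

Request:
{"method": "jog_arm", "body": {"plan": [[0,[0,0,0],[0,0,0]],[0,[0,0,0],[0,0,0]],[0,[0,0,0],[0,0,0]]]}}

```text
clock: 4.0
tcp_pos: [0.5407, 0.0048, 0.1028]
tcp_rot: [0.722, 0.692, 0.002, 0.002]
ft_force: [-0.6, 0.1, 0.7]
width: 0.45
```

```bash
python3 go.py 0.539 0.004 0.101
```

```text
t 4.0 tcp [0.5407 0.0048 0.1028] F [-0.65  0.1   0.68] w 0.45 j [ 0.14  0.55 -0.35  1.94  0.28  0.7  -0.42]
shift now-frame [-0.09 -0.17  0.18] final-frame [-0.09 -0.17  0.18] turn [ 0.28 -0.04 -0.02]
```

Request:
{"method": "jog_arm", "body": {"plan": [[0,[-1,0,0],[0,0,0]],[0,[-1,0,0],[0,0,0]],[0,[-1,0,0],[0,0,0]]]}}

```text
clock: 4.38
tcp_pos: [0.5397, -0.0185, 0.1028]
tcp_rot: [0.72, 0.694, 0.005, -0.001]
ft_force: [-0.3, 7.9, 1.8]
width: 0.455
```

```bash
python3 go.py 0.537 -0.084 0.103
```

```text
t 4.375 tcp [ 0.5397 -0.0185  0.1028] F [-0.25  7.87  1.85] w 0.455 j [ 0.2   0.55 -0.36  1.94  0.28  0.69 -0.37]
shift now-frame [-6.55 -0.03 -0.08] final-frame [-6.55 -0.   -0.02] turn [ 0.3  -0.51  0.25]
```

Request:
{"method": "jog_arm", "body": {"plan": [[0,[-1.1,0,0],[0,-0.3,0.2]],[0,[-1.1,0,0],[0,0,0]],[0,[-1.1,0,0],[0,0,0]],[0,[-1.1,0,0],[0,0,0]]]}}

```text
clock: 4.88
tcp_pos: [0.5382, -0.0547, 0.1028]
tcp_rot: [0.72, 0.694, 0.007, -0.003]
ft_force: [-1.4, 7.5, 2.4]
width: 0.451
```

```bash
python3 go.py 0.537 -0.084 0.103
```

```text
t 4.875 tcp [ 0.5382 -0.0547  0.1028] F [-1.37  7.47  2.39] w 0.451 j [ 0.27  0.55 -0.37  1.94  0.28  0.7  -0.3 ]
shift now-frame [-2.93 -0.01 -0.06] final-frame [-2.93  0.   -0.02] turn [ 0.31 -0.81  0.29]
```

Request:
{"method": "jog_arm", "body": {"plan": [[0,[-1.1,0,0],[0,-0.5,0.2]],[0,[-0.8,0,0],[0,0,0]],[0,[-0.5,0,0],[0,0,0]]]}}

```text
clock: 5.25
tcp_pos: [0.5374, -0.074, 0.1028]
tcp_rot: [0.72, 0.694, 0.006, -0.002]
ft_force: [-0.6, 6.1, 0.3]
width: 0.453
```

```bash
python3 go.py 0.537 -0.084 0.103
```

```text
t 5.25 tcp [ 0.5374 -0.074   0.1028] F [-0.62  6.13  0.26] w 0.453 j [ 0.31  0.55 -0.37  1.94  0.28  0.7  -0.27]
shift now-frame [-1.    0.   -0.03] final-frame [-1.    0.01 -0.02] turn [ 0.31 -0.69  0.2 ]
```

Request:
{"method": "jog_arm", "body": {"plan": [[0,[-0.5,0,0],[0,0,0]],[0,[-0.5,0,0],[0,0,0]]]}}

```text
clock: 5.5
tcp_pos: [0.5371, -0.0808, 0.1028]
tcp_rot: [0.72, 0.694, 0.008, -0.004]
ft_force: [-0.3, 6.6, 1.3]
width: 0.451
```

```bash
python3 go.py 0.537 -0.084 0.103
```

```text
t 5.5 tcp [ 0.5371 -0.0808  0.1028] F [-0.33  6.61  1.28] w 0.451 j [ 0.33  0.55 -0.38  1.94  0.28  0.7  -0.25]
shift now-frame [-0.32  0.   -0.02] final-frame [-0.32  0.   -0.02] turn [ 0.32 -0.94  0.26]
```

Request:
{"method": "jog_arm", "body": {"plan": [[0,[-0.4,0,0],[0,0,0]],[0,[-0.4,0,0],[0,0,0]]]}}

```text
clock: 5.75
tcp_pos: [0.5369, -0.0853, 0.1028]
tcp_rot: [0.72, 0.694, 0.009, -0.005]
ft_force: [-1.9, 15.5, 1.8]
width: 0.452
```

Request:
{"method": "jog_arm", "body": {"plan": [[0,[-0.4,0,0],[0,0,0]]]}}

```text
clock: 5.88
tcp_pos: [0.5369, -0.0853, 0.1028]
tcp_rot: [0.719, 0.695, 0.011, -0.007]
ft_force: [-1.0, 18.1, 1.9]
width: 0.45
```

```bash
python3 go.py 0.537 -0.0855 0.103;python3 - <<'E'
from h import *
s=cams.read_camera("scene");t=cams.read_camera("top")
cv2.imwrite("pics/f2.png",cv2.resize(s[80:220,160:310],None,fx=4,fy=4,interpolation=2))
cv2.imwrite("pics/f1.png",cv2.resize(t[180:270,240:400],None,fx=5,fy=5,interpolation=2))
E
```

```text
t 5.875 tcp [ 0.5369 -0.0853  0.1028] F [-1.01 18.1   1.88] w 0.45 j [ 0.35  0.55 -0.38  1.93  0.27  0.7  -0.23]
shift now-frame [-0.02  0.01 -0.02] final-frame [-0.02  0.01 -0.02] turn [ 0.31 -1.49  0.39]
```

View pics/f2.png

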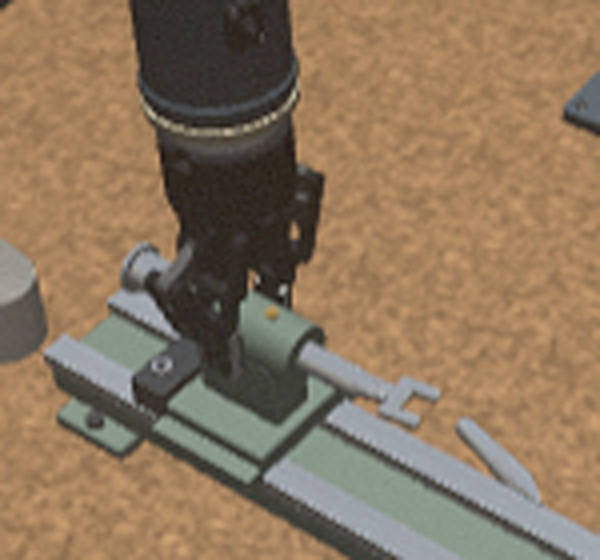

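View pics/f1.png

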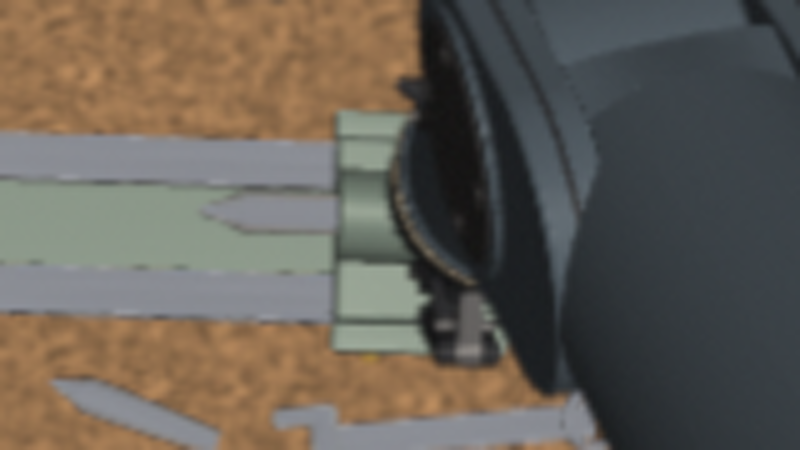

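Request:
{"method": "jog_arm", "body": {"plan": [[0,[0,0,0],[0,0,0]],[1,[0,0,0],[0,0,0]],[1,[0,0,0],[0,0,0]],[1,[0,0,0],[0,0,0]],[1,[0,0,0],[0,0,0]]]}}

```text
clock: 6.6
tcp_pos: [0.5365, -0.0861, 0.1025]
tcp_rot: [0.719, 0.695, 0.011, -0.007]
ft_force: [0.7, 0.9, -1.4]
width: 1.001
```

```bash
python3 go.py 0.534 -0.1565 0.104
```

```text
t 6.6 tcp [ 0.5365 -0.0861  0.1025] F [ 0.65  0.92 -1.38] w 1.001 j [ 0.35  0.55 -0.38  1.93  0.27  0.7  -0.23]
shift now-frame [-7.04 -0.   -0.33] final-frame [-7.05  0.04 -0.15] turn [ 0.26 -1.45  0.36]
```

Request:
{"method": "jog_arm", "body": {"plan": [[1,[-1,0,-0.1],[0.25,-1.4,0.35]],[1,[-1.5,0,0],[0,0,0]],[1,[-1.5,0,0],[0,0,0]],[1,[0,0,0],[0,0,0]]]}}

```text
clock: 7.1
tcp_pos: [0.5346, -0.1301, 0.1033]
tcp_rot: [0.722, 0.692, -0.001, 0.001]
ft_force: [-0.2, 1.3, -0.2]
width: 0.998
```

```bash
python3 go.py 0.534 -0.1565 0.104
```

```text
t 7.1 tcp [ 0.5346 -0.1301  0.1033] F [-0.21  1.29 -0.25] w 0.998 j [ 0.39  0.56 -0.36  1.91  0.29  0.72 -0.18]
shift now-frame [-2.64  0.05 -0.07] final-frame [-2.64  0.04 -0.07] turn [-0.02  0.11 -0.08]
```

Request:
{"method": "jog_arm", "body": {"plan": [[1,[-1.2,0,0],[0,0,0]],[1,[-1.1,0,-0.1],[0,0,0]],[1,[0,0,0],[0,0,0]]]}}

```text
clock: 7.48
tcp_pos: [0.5335, -0.1551, 0.1043]
tcp_rot: [0.722, 0.692, -0.001, 0.0]
ft_force: [-0.7, -0.3, 0.0]
width: 0.999
```

```bash
python3 go.py 0.534 -0.1565 0.104;python3 - <<'E'
from h import *
s=cams.read_camera("scene")
cv2.imwrite("pics/g2.png",cv2.resize(s[90:210,150:270],None,fx=5,fy=5,interpolation=2))
print(proj("scene",[[0.534,-.1565,.125],[.5333,-.1755,.125],[.5348,-.1375,.125]]))
E
```

```text
t 7.475 tcp [ 0.5335 -0.1551  0.1043] F [-0.75 -0.33  0.01] w 0.999 j [ 0.44  0.56 -0.37  1.9   0.29  0.73 -0.14]
shift now-frame [-0.14  0.06  0.03] final-frame [-0.14  0.06  0.03] turn [-0.02  0.09 -0.12]
[[200.34014546 148.86919107]
 [194.67186492 145.89812252]
 [206.06171594 151.90421362]]
```

View pics/g2.png

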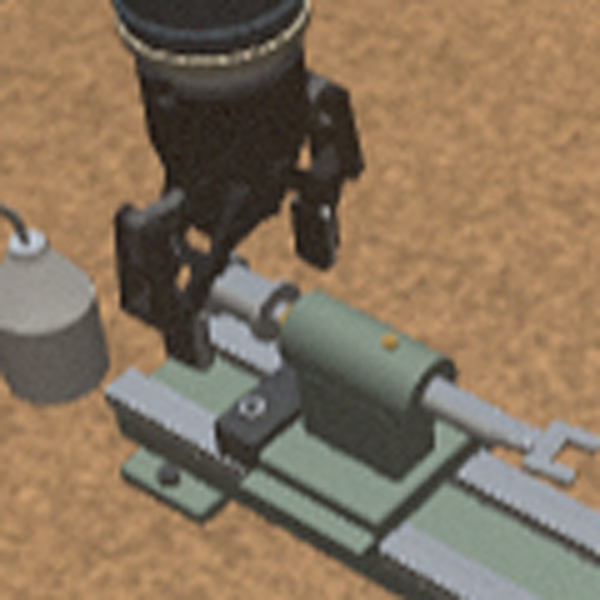

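Request:
{"method": "jog_arm", "body": {"plan": [[1,[-0.13,0.05,0],[0,0,0]],[1,[0,0,0],[0,0,0]],[0.5,[0,0,0],[0,0,0]],[0.35,[0,0,0],[0,0,0]],[0.35,[0,0,0],[0,0,0]]]}}

```text
clock: 8.15
tcp_pos: [0.5342, -0.1542, 0.1044]
tcp_rot: [0.721, 0.693, -0.0, 0.0]
ft_force: [0.3, -0.5, -0.1]
width: 0.377
```

```bash
python3 go.py 0.534 -0.1565 0.104
```

```text
t 8.15 tcp [ 0.5342 -0.1542  0.1044] F [ 0.34 -0.45 -0.08] w 0.377 j [ 0.44  0.56 -0.37  1.9   0.29  0.73 -0.13]
shift now-frame [-0.23 -0.01  0.04] final-frame [-0.23 -0.01  0.04] turn [-0.01  0.03  0.04]
```

Request:
{"method": "jog_arm", "body": {"plan": [[0.45,[-0.3,0,0],[0,0,0]],[0.45,[0,0,0],[0,0,0]]]}}

```text
clock: 8.4
tcp_pos: [0.5341, -0.1574, 0.1044]
tcp_rot: [0.721, 0.693, -0.0, 0.0]
ft_force: [0.3, -0.2, -1.4]
width: 0.451
```

```bash
python3 go.py 0.534 -0.1565 0.104;python3 - <<'E'
from h import *
s=cams.read_camera("scene")
cv2.imwrite("pics/h2.png",cv2.resize(s[120:190,160:260],None,fx=7,fy=7,interpolation=2))
E
```

```text
t 8.4 tcp [ 0.5341 -0.1574  0.1044] F [ 0.29 -0.17 -1.37] w 0.451 j [ 0.45  0.57 -0.37  1.9   0.29  0.73 -0.13]
shift now-frame [ 0.09 -0.01  0.04] final-frame [ 0.09 -0.01  0.04] turn [-0.02  0.04  0.04]
```

View pics/h2.png

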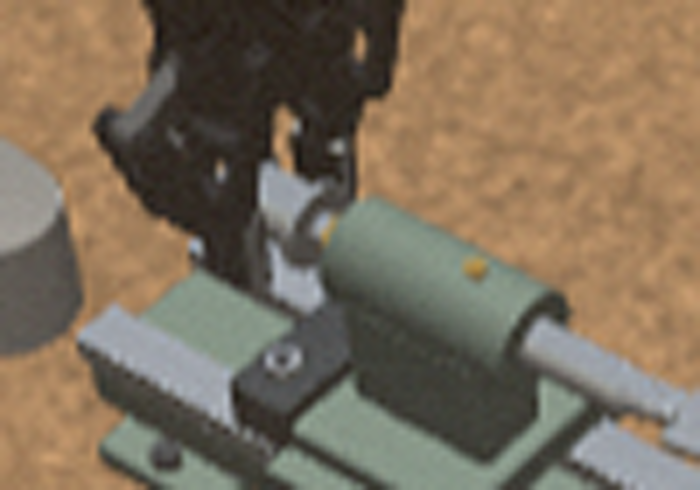

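Scene crop: the finger sits beside the waist, with the front flange clear at about (310,225). The pad centre is within 1 mm of the target. Closing.

Request:
{"method": "jog_arm", "body": {"plan": [[0.3,[0.05,0,0],[0,0,0]],[0.2,[0,0,0],[0,0,0]],[0,[0,0,0],[0,0,0]],[0,[0,0,0],[0,0,0]],[0,[0,0,0],[0,0,0]]]}}

```text
clock: 9.07
tcp_pos: [0.5337, -0.1568, 0.1046]
tcp_rot: [0.721, 0.693, -0.001, -0.0]
ft_force: [-0.1, 0.3, 1.5]
width: 0.278
```

```bash
python3 go.py 0.534 -0.1565 0.104
```

```text
t 9.075 tcp [ 0.5337 -0.1568  0.1046] F [-0.11  0.29  1.47] w 0.278 j [ 0.44  0.56 -0.37  1.9   0.29  0.73 -0.13]
shift now-frame [0.03 0.03 0.06] final-frame [0.03 0.03 0.06] turn [-0.05  0.05  0.04]
```

Request:
{"method": "jog_arm", "body": {"plan": [[0,[-0.8,0,0],[0,0,0]],[0,[-0.8,0,0],[0,0,0]],[0,[-0.8,0,0],[0,0,0]]]}}

```text
clock: 9.45
tcp_pos: [0.5329, -0.1763, 0.1046]
tcp_rot: [0.72, 0.694, 0.001, -0.002]
ft_force: [-1.8, 6.3, 3.6]
width: 0.276
```

```bash
python3 go.py 0.5324 -0.1888 0.1046
```

```text
t 9.45 tcp [ 0.5329 -0.1763  0.1046] F [-1.83  6.32  3.56] w 0.276 j [ 0.49  0.57 -0.37  1.88  0.29  0.74 -0.09]
shift now-frame [-1.25  0.   -0.01] final-frame [-1.25  0.01  0.  ] turn [-0.1  -0.28  0.28]
```

Request:
{"method": "jog_arm", "body": {"plan": [[0,[-0.7,0,0],[0,-0.2,0.2]],[0,[-0.6,0,0],[0,0,0]],[0,[-0.1,0,0],[0,0,0]]]}}

```text
clock: 9.82
tcp_pos: [0.5325, -0.1853, 0.1046]
tcp_rot: [0.72, 0.694, 0.002, -0.004]
ft_force: [-1.9, 7.1, 3.4]
width: 0.273
```

```bash
python3 go.py 0.5324 -0.1888 0.1046
```

```text
t 9.825 tcp [ 0.5325 -0.1853  0.1046] F [-1.92  7.12  3.4 ] w 0.273 j [ 0.5   0.58 -0.38  1.87  0.29  0.75 -0.07]
shift now-frame [-0.35  0.01 -0.  ] final-frame [-0.35  0.01  0.  ] turn [-0.15 -0.48  0.28]
```

Request:
{"method": "jog_arm", "body": {"plan": [[0,[-0.5,0,0],[0,0,0]]]}}

```text
clock: 9.95
tcp_pos: [0.5323, -0.1878, 0.1046]
tcp_rot: [0.719, 0.695, 0.003, -0.005]
ft_force: [-2.0, 9.2, 3.7]
width: 0.273
```

```bash
python3 go.py 0.5324 -0.1888 0.1046;python3 - <<'E'
from h import *
import time
s=cams.read_camera("scene");t=cams.read_camera("top")
cv2.imwrite("pics/i2.png",cv2.resize(s[120:180,170:250],None,fx=9,fy=9,interpolation=2))
cv2.imwrite("pics/i1.png",cv2.resize(t[180:270,240:400],None,fx=5,fy=5,interpolation=2))
E
python3 go.py 0.5324 -0.1888 0.1046
```

```text
t 9.95 tcp [ 0.5323 -0.1878  0.1046] F [-2.02  9.16  3.74] w 0.273 j [ 0.51  0.58 -0.38  1.87  0.28  0.75 -0.06]
shift now-frame [-0.1   0.01 -0.  ] final-frame [-0.1   0.01 -0.  ] turn [-0.18 -0.64  0.38]
t 10.05 tcp [ 0.5323 -0.1886  0.1046] F [-0.94  7.34  3.57] w 0.272 j [ 0.51  0.58 -0.38  1.87  0.28  0.75 -0.06]
shift now-frame [-0.02  0.01 -0.  ] final-frame [-0.02  0.01 -0.  ] turn [-0.17 -0.61  0.33]
```

View pics/i2.png

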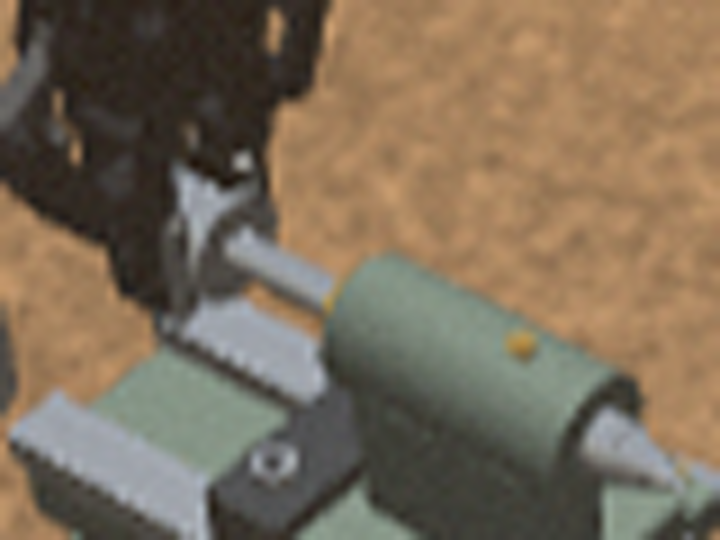

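View pics/i1.png

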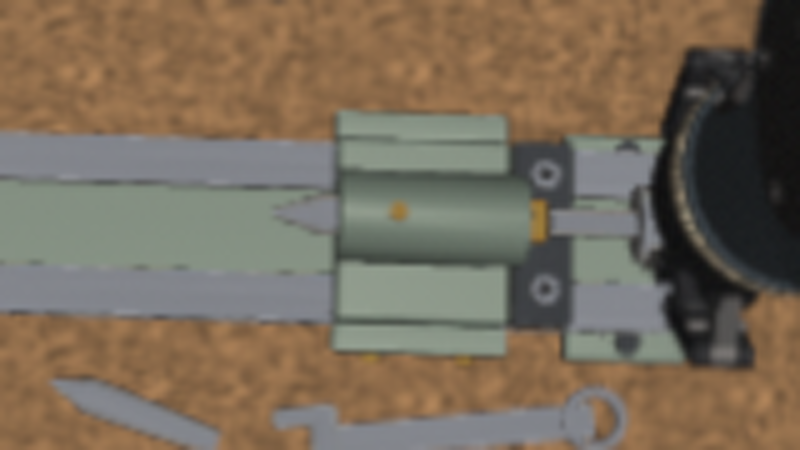

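Run:
```python
from h import *
t=cams.read_camera("top");cv2.imwrite("pics/t_raw.png",t);s=cams.read_camera("scene");cv2.imwrite("pics/s_raw.png",s)
cv2.imwrite("pics/j1.png",cv2.resize(t[215:233,335:375],None,fx=20,fy=20,interpolation=0))
cv2.imwrite("pics/j2.png",cv2.resize(s[140:160,188:228],None,fx=20,fy=20,interpolation=0))
print(t[222:227,344:354].mean(2).round()); 
def W(y): # point on axis
    return [0.5369+0.041*(y+.0853),y,.125]
ms=-0.0853-0.045
print("mouth pred",proj("top",[W(ms),W(ms-.0025),W(ms-.040)]),proj("scene",[W(ms),W(ms-.0025),W(ms-.040)]))
```

```text
[[128. 123. 105. 107. 108.  82. 116. 128. 128. 127.]
 [131. 128. 107. 108. 108.  85. 118. 129. 131. 131.]
 [129. 127. 117. 112. 109.  84. 108. 127. 131. 131.]
 [125. 124. 118. 112. 109.  82. 118. 130. 131. 131.]
 [122. 121. 116. 112. 107.  77. 109. 121. 121. 121.]]
mouth pred [[348.33453557 223.1279358 ]
 [349.48374148 223.16239238]
 [366.69062186 223.67397058]] [[208.26312921 153.05442402]
 [207.50098575 152.65117223]
 [196.23508553 146.69018453]]
```

View pics/j1.png

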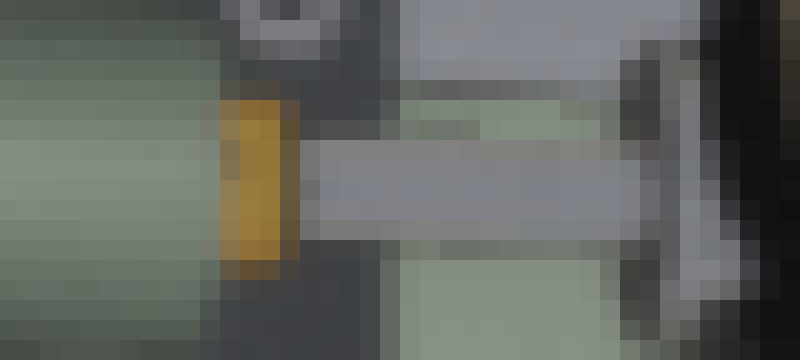

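View pics/j2.png

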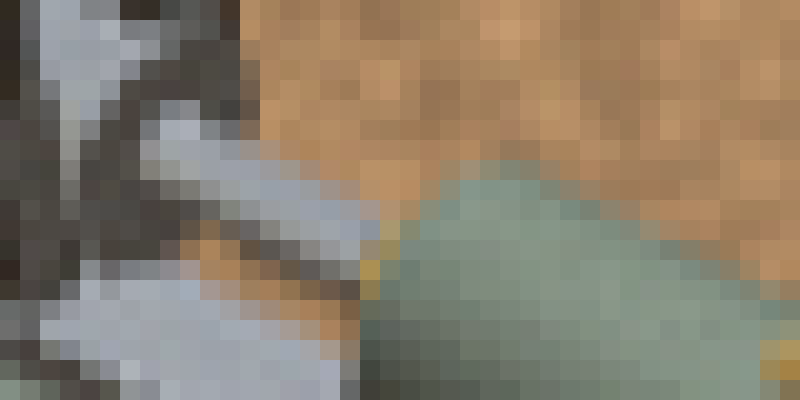

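```bash
python3 - <<'E'
from h import *
a=cv2.imread("pics/top0.png");b=cv2.imread("pics/t_raw.png")
print("home rows221-224"); 
for c in range(300,318): print(c,a[221:225,c].mean(0).round(),end=' | ')
print("\nnow rows 222-225")
for c in range(343,372): print(c,b[222:226,c].mean(0).round(),end=' | ')
# scale
def W(y,z=.131): return [0.5369+0.041*(y+.0853),y,z]
print(proj("top",[W(-.03),W(-.04),W(-.13),W(-.14),W(-.17)]))
E
python3 - <<'E'
import cv2
a=cv2.imread("pics/top0.png")
cv2.imwrite("pics/k1.png",cv2.resize(a[213:231,292:332],None,fx=20,fy=20,interpolation=0))
E
```

```text
home rows221-224
300 [121. 133. 122.] | 301 [120. 133. 122.] | 302 [118. 131. 121.] | 303 [ 99. 121. 124.] | 304 [ 64. 112. 136.] | 305 [ 58. 116. 146.] | 306 [ 70. 118. 144.] | 307 [105. 122. 134.] | 308 [128. 124. 123.] | 309 [128. 123. 120.] | 310 [111. 107. 105.] | 311 [110. 106. 105.] | 312 [129. 123. 122.] | 313 [130. 125. 123.] | 314 [131. 125. 123.] | 315 [131. 125. 123.] | 316 [131. 125. 123.] | 317 [131. 125. 123.] | 
now rows 222-225
343 [124. 138. 126.] | 344 [124. 136. 125.] | 345 [119. 134. 125.] | 346 [ 82. 118. 135.] | 347 [ 60. 120. 149.] | 348 [ 58. 118. 148.] | 349 [ 60.  87. 103.] | 350 [116. 114. 115.] | 351 [132. 128. 126.] | 352 [134. 129. 128.] | 353 [134. 129. 128.] | 354 [134. 129. 128.] | 355 [134. 130. 128.] | 356 [134. 130. 128.] | 357 [134. 130. 129.] | 358 [133. 130. 128.] | 359 [133. 130. 128.] | 360 [133. 130. 129.] | 361 [132. 129. 128.] | 362 [132. 128. 128.] | 363 [134. 130. 129.] | 364 [133. 130. 128.] | 365 [132. 128. 126.] | 366 [123. 119. 118.] | 367 [100.  97.  97.] | 368 [92. 89. 89.] | 369 [126. 121. 118.] | 370 [96. 92. 90.] | 371 [41. 39. 38.] | [[302.2990984  221.42703765]
 [306.94499976 221.57181095]
 [348.68178791 222.84705416]
 [353.30474759 222.98545777]
 [367.14769431 223.39641871]]
```

View pics/k1.png

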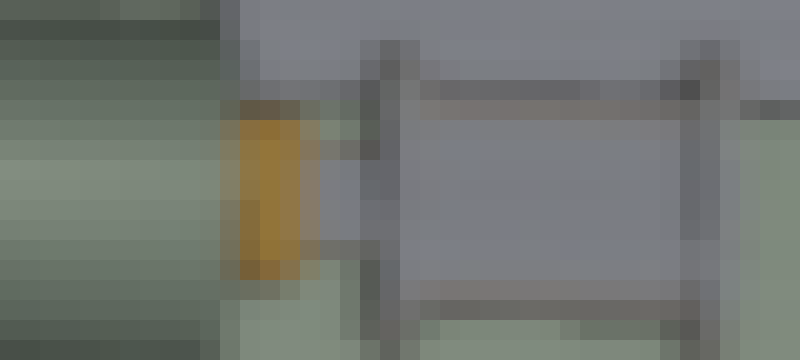

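```bash
python3 go.py 0.5324 -0.1888 0.1046
python3 - <<'E'
from h import *
for i in range(4):
    s=cams.read_camera("scene"); q=manip.sense(); print(q['clock'],q['tcp_pos'].round(5),q['ft_force'].round(1))
t=cams.read_camera("top"); cv2.imwrite("pics/z.png",t); cv2.imwrite("pics/zs.png",s)
E
```

```text
t 10.15 tcp [ 0.5323 -0.1883  0.1046] F [-1.94  8.44  5.27] w 0.27 j [ 0.51  0.58 -0.38  1.87  0.28  0.75 -0.06]
shift now-frame [-0.05  0.01  0.  ] final-frame [-0.05  0.01  0.  ] turn [-0.17 -0.62  0.35]
10.2 [ 0.53233 -0.18827  0.10461] [-1.6  8.4  4. ]
10.25 [ 0.53232 -0.18825  0.10461] [-1.   7.6  4. ]
10.3 [ 0.53232 -0.18821  0.10461] [-1.6  7.1  3.5]
10.35 [ 0.53234 -0.18821  0.10459] [-2.6  8.3  3.5]
```

View pics/z.png

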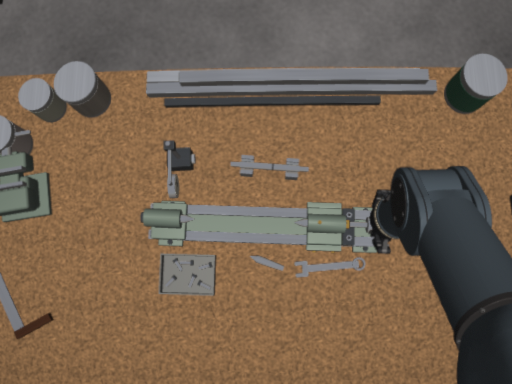

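View pics/zs.png

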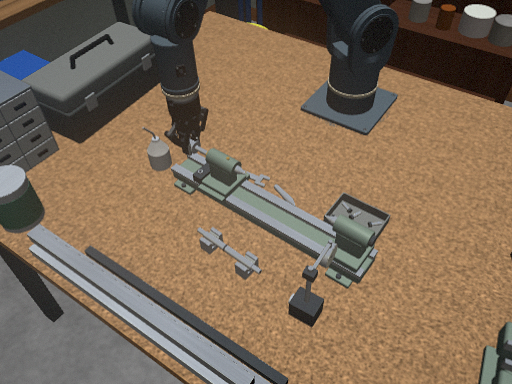

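Request:
{"method": "jog_arm", "body": {"plan": [[0,[-0.27,0,0],[0,0,0]]]}}

```text
clock: 10.52
tcp_pos: [0.5323, -0.1886, 0.1046]
tcp_rot: [0.719, 0.695, 0.004, -0.006]
ft_force: [-2.2, 8.7, 4.2]
width: 0.272
```

Run:
```python
from h import *
for i in range(10):
    s=cams.read_camera("top"); q=manip.sense()
    if i%3==0: print(q['clock'],q['tcp_pos'].round(5),q['ft_force'].round(1),q['width'])
a=cv2.imread("pics/top0.png")
for c in range(345,353): print(c,s[222:226,c].mean(0).round(),end=' | ')
cv2.imwrite("pics/y.png",cv2.resize(s[205:245,295:375],None,fx=9,fy=9,interpolation=2))
```

```text
10.575 [ 0.53233 -0.18882  0.10461] [-1.1  8.6  4.2] 0.26987975357972505
10.725 [ 0.53231 -0.18881  0.10461] [-1.4  7.9  3.9] 0.2747074822722512
10.875 [ 0.53233 -0.18879  0.10463] [-1.7  8.3  3.7] 0.27288810362281424
11.025 [ 0.53232 -0.18883  0.10463] [-2.   7.9  3.1] 0.2722121324253829
345 [118. 133. 124.] | 346 [ 82. 119. 136.] | 347 [ 60. 119. 149.] | 348 [ 58. 118. 148.] | 349 [ 56.  84. 101.] | 350 [102. 101. 102.] | 351 [128. 124. 122.] | 352 [134. 129. 127.] |
```

View pics/y.png

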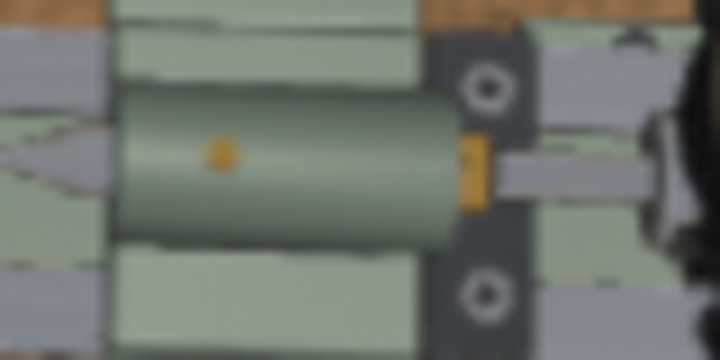

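```bash
python3 -c "
from bench import manip
print(manip.close_job())"
```

```text
the job is handed in; nothing more can be done
None
```

I handed the job in at about 11 s, with the arm still holding the knob: rod at its mark and tailstock at the stop.

- **Tailstock:** I gripped the barrel and slid the tailstock about 90 mm along the bed. It stopped moving as the push rose from about 6.5 N to 18 N, and the camera showed its foot against the stop block. The rod was still home.
- **Rod:** I let go of the barrel, gripped the knob's waist and drew the rod out gently in small steps, never letting go. It held steady at 32.0 mm by the tool position. The wrist read about 8 N, which matches the spring at the mark.
- **Ring:** In the top picture, the ring's black edge has just come out at the mouth. An estimate from the pictures, made at 31.4–31.8 mm by the tool before the last small pull, gave 31.3–31.7 mm. The ring covers only about one pixel, so the camera confirms the draw only to within about half a millimetre.
- **Other things on the table:** in the last pictures they look to be where they were. I compared these by eye and did not measure them.

No check failed. The tool tilted by less than 1° under the pull, and I left it that way.

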